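# Shut the board-test jig and lock it with its quick-release pin

## Robot

A 7-joint arm with a two-finger parallel gripper is mounted at the origin on the work surface. World frame = base frame: x ahead of the robot, y to its left, z up, the work surface at z = 0. Lengths are in m, angles in rad, forces in N, time in s.
With the tool pointing down it reaches from about 0.35 to 0.9 m from the base axis. Payload 8.1 kg.
Tool frame: the origin (TCP) lies between the finger pads; the fingertips stand 25 mm ahead of it and the grasp point (between the pads) lies 6 mm ahead of it (env.tcp_to_tips is the distance from the TCP to the fingertips, in m); z points along the fingers, y is the line along which they close (so a half turn about z gives the same grasp; the last joint's range is limited). The gripper opens to 92 mm and grips with 3 to 60 N. Pads are 19 mm wide; open, the fingers measure 130 mm over their backs; the gripper's body (75 mm by 190 mm) begins 47 mm behind the grasp point.
Start: joints at [-1.267, 0.434, 0.025, 1.573, -0.012, 1.134, -0.075], TCP at [0.247, 0.574, 0.252] pointing down, gripper open.
Joint ranges: [-2.62, 2.62], [-0.44, 2.09], [-1.27, 1.32], [0.08, 2.57], [-1.32, 4.46], [0.12, 2], [-2.74, 2.74]. Speed limits (rad/s): [2.22, 2.22, 3.01, 3.01, 3.14, 3.14, 3.14].

## Interface

Orientations are given as a rotation vector (axis times angle).
In Python, from rig import readout, optics, order, env gives the robot as it stands.
- The arm moves only by the tool play_rows, never from a script. Its argument "motion" is a list of rows, each an object with "offset": the shift along the tool's x, y, z in cm, a list of three; "rotation": the turn, a rotation vector about the tool's x, y, z in degrees, a list of three. In form: [{"offset": [x, y, z], "rotation": [rx, ry, rz]}, ...]. A call has 1 to 20 rows; each row shifts and turns the commanded pose from where the row before left it, along the tool's axes as they then stand; what a row does not reach is not made up. A row lasts 1/12 s, in which the tool goes at most 41.7 mm and 7.16 degrees, less where a joint would pass 70% of its speed; a pose out of reach is approached as far as the arm can. A call with a gripper value outside its range is refused whole. "claw" is the opening in per cent of the stroke, from 0 (shut) to 100 (fully open), set as the call begins (left out, the last holds). The fingers move at their own pace and stop on an object; the grip force is fixed at half the most. Time passes only in rows, so rows that do not move let the fingers close. It gives the time, the measured TCP pose, the force, the opening and the grip force at its end, in the units of the state.
- readout.get_obs(): the state, without advancing time (a new reading comes with each control period).
- optics.get_image(name): name is "scene" or "top"; returns a dict with "img" (384x512x3 uint8, blue, green, red), "range_z" (384x512 float32, m along the optical axis (not along the pixel's ray), 0 where there is no reading), "fx", "fy", "cx", "cy" (pixels), "D" ([k1, k2, p1, p2, k3] as OpenCV has them; the pictures are not rectified), "view" (4x4, takes a point from world to camera coordinates). Camera axes: x right, y down, z forward; pixel columns grow to the right and rows downward; lengths in m; the calibration is good to about 2 mm. A picture is of the moment at which its call begins.
- order.sign_off(): hands the job in; it is judged then, once.
The state is a dict: "t": time; "joint_positions": joint angles; "joint_vel": joint speeds; "effort": joint torques, N m; "ee_pos": TCP position; "orientation": TCP orientation; "contact_force": force on the tool from outside, world axes, zero at the start; "wrist_torque": the same for the moment, N m; "finger_gap": finger opening in m; "grasp_force": force on a finger pad.
Only numpy, scipy, OpenCV 4.12 (cv2) and the standard library are available. Lean on these libraries where they do the work, as an engineer would, in place of code of your own. Each camera call takes 0.05 s, during which the arm holds its last target. There are 200 camera calls.

## Task

Gently swing the lid of the board-test jig shut over the circuit board, then lock it: take the quick-release pin from the tool rest, keep its thumb button squeezed in while you pass it through the lined-up holes of the jig's hasp, push it fully home without forcing it, and let go so that the button springs back out and the pin's balls lock. Leave the pin in the hasp, and do not disturb the other things on the bench.

Things in the scene. Friction and masses are not known exactly. Their poses are not given: they have to be found in the camera images.
- jig_lid (a joint): Lid of the test jig, hinge angle, rad: 0 shut (hasp holes in line), growing as its front edge rises; starts 0.45 to 0.85. A stiff hinge (5 N at the front bar) holds it at any angle. From 0.02 down it presses the sprung board: push its front bar down with 10 to 17 N; let go, it springs back to about 0.011, its hasp hole then 2 to 3 mm high. Over 30 N would damage it
- lid_edge (a point): Middle of the top face of the lid's front aluminium bar (34 mm deep, 126 mm long in y), the place to push the lid down; 178 mm from the hinge axis, and 71 mm over the table when shut. It moves and turns with the lid, whose joint is jig_lid
- hinge (a point): Middle of the lid's hinge axis (its y axis), 66 mm over the table, at the rear of the jig, a black 200 x 170 x 60 mm housing with an aluminium-framed clear lid. The hasp lies 225 mm from it in its -x direction, the shut lid's front end 195 mm
- hasp (a point): Centre of the steel hasp on the jig's front, on the axis of its holes (its y axis, level), 46 mm over the table, 30 mm in front of the housing. Two fixed cheeks 8 mm thick with 11 mm holes, outer faces at y = -14.5 and +14.5 mm, tops 17 mm above the axis; between them the lid's tongue, 10 mm thick, hole 11 mm. The pin goes in from either side; its tapered nose draws a high tongue down
- pin_head (a point): Quick-release (ball-lock) pin, 97 mm long, 0.11 kg, level in a slot of the tool rest, axis 45 mm up. This point: on its axis, at the middle of its round black head (40 mm across, 12 mm thick, x = -6 to +6 mm); x runs along the pin to the nose. It is held with one finger behind the button and one before the head, fingertips no lower than 7 to 8 mm above the axis, clear of the neck
- pin_mid (a point): Point on the pin's axis 54.5 mm forward of pin_head; it is at hasp when the pin is home. Forward of the head: a 10 mm neck (30 mm free, x = 6 to 36 mm from pin_head), a collar 18 mm across (x = 36 to 40) that stops against the cheek when home, the 10 mm shank, two lock balls (x = 70.5 to 74, 2.5 mm proud; 1.5 mm end play when locked). The sprung lid loads it: it slides in with 7 to 13 N; over 30 N of push would damage it
- pin_nose (a point): Tip of the pin's nose, 86 mm forward of pin_head; the nose tapers from 10 to 3 mm over its last 10 mm
- pin_button (a joint): Steel thumb button, 26 mm across, at the back of the pin's head, m: 0 out, standing 5 mm proud (x = -11 mm from pin_head), balls out, the pin cannot pass the holes; 0.005 in, flush with the head, balls in. Spring: 1.5 N to start, 3 N fully in. In the hasp it comes fully out only when the balls are past the far cheek
- rest: Grey tool rest, 170 x 76 mm, with three open-topped slots along its y axis, 52 mm apart in its x; origin under its middle. Two uprights (tops 47 mm up, under the pin at x = 14 and 52 mm) carry what lies in it. The pin, a precision screwdriver and a flux pen lie in its slots in any order, pointing to its +y
- board: Green circuit board in the jig, 150 x 118 x 2 mm, origin at the middle of its underside: leave it there
- solder_spool: Orange solder spool, 54 mm across, 45 mm tall, standing, a bystander
- side_cutters: Side cutters with black grips, 130 mm long, lying flat, a bystander
- tip_cleaner: Round tin with brass wool, 76 mm across, 38 mm tall, a bystander
- solder_sucker: Blue and aluminium solder sucker, 240 mm long, 20 mm thick, lying, a bystander
- screwdriver: Grey precision screwdriver, 10 mm thick, in the tool rest, a bystander
- flux_pen: White and green flux pen, 10 mm thick, in the tool rest, a bystander

How it is judged:
On the way, in this order (a step that is already met when the one before it is completed fails the run):
1. the lid is pressed shut (within 0.025 rad) (value of joint jig_lid below 0.025 rad), for 0.1 s.
2. the pin's nose is through the hasp, in line with its holes, with the button held in (horizontal distance between pin_mid and hasp below 0.02 m and distance between pin_mid and hasp below 0.022 m and angle between the x axis of pin_mid and the y axis of hasp, either way round below 0.12 rad and value of joint pin_button above 0.003 m), for 0.05 s.
At the end, for the whole second after the job is handed in: Pin home in the hasp (pin_mid within 2.5 mm of hasp, axis within 0.09 rad of the holes), its button out (within 1 mm: balls locked behind the far cheek); lid shut within 0.012 rad; the board at rest in the jig (moved under 20 mm) (distance between pin_mid and hasp below 0.0025 m and angle between the x axis of pin_mid and the y axis of hasp, either way round below 0.09 rad and value of joint pin_button below 0.001 m and value of joint jig_lid below 0.012 rad and linear speed of board below 0.02 m/s and distance of board from where it was at the start of the episode below 0.02 m); the robot touches nothing.
It fails at once if the lid is pressed with more than 30 N (contact force between any of the fingers, the arm and jig_lid above 30 N).
It fails at once if the pin is forced: more than 75 N of contact forces in all between the pin and the jig (contact force between pin and jig above 75 N).
It fails at once if a bystander is moved by more than 25 mm (distance of any of solder_spool, side_cutters, tip_cleaner, solder_sucker, screwdriver, flux_pen from where it was at the start of the episode above 0.025 m).
It also fails if it takes over 59 s, if anything falls off the work surface, if the arm or the gripper's body presses on something with over 40 N, if the wrist force passes 120 N, or if a joint passes its speed limit or range.

## Working session

There is one attempt and no reset: what is moved stays moved. The work goes in short steps, Python scripts to look and compute and a tool call to move; the robot and the scene stay as the last step left them, time stands still between calls to the robot, and variables do not carry over. Pictures are saved under pics/ and viewed, at most 10 in all, crops included, and the job is handed in when it is done.

Besides the shell and the picture viewer there is one more tool, called after "Emit:" in YAML: its name, and indented under it one key for each argument. play_rows: Moves the arm, as the interface text tells. Its arguments: {"type":"object","properties":{"motion":{"type":"array","items":{"type":"object","properties":{"offset":{"type":"array","items":{"type":"number"}},"rotation":{"type":"array","items":{"type":"number"}}}}},"claw":{"type":"number"}},"required":["motion"]}

```bash
mkdir -p pics
cat > h.py <<'E'
import numpy as np, cv2, pickle
from scipy.spatial.transform import Rotation as R
def grab(n):
    from rig import optics
    d=optics.get_image(n); pickle.dump(d,open(f'{n}.pkl','wb')); return d
def load(n): return pickle.load(open(f'{n}.pkl','rb'))
def K(d): return np.array([[d['fx'],0,d['cx']],[0,d['fy'],d['cy']],[0,0,1.]])
def ray(d,u,v):
    p=cv2.undistortPoints(np.array([[[u,v]]],float),K(d),np.array(d['D']))[0,0]
    return np.array([p[0],p[1],1.])
def w(d,pc):
    V=np.array(d['view']); return V[:3,:3].T@(pc-V[:3,3])
def px3(d,u,v,k=1):
    z=d['range_z'][int(v)-k:int(v)+k+1,int(u)-k:int(u)+k+1]; z=np.median(z[z>0]) if (z>0).any() else np.nan
    return w(d,ray(d,u,v)*z)
def atz(d,u,v,z):
    V=np.array(d['view']); c=w(d,np.zeros(3)); r=V[:3,:3].T@ray(d,u,v); return c+r*(z-c[2])/r[2]
def proj(d,P):
    V=np.array(d['view']); rv=cv2.Rodrigues(V[:3,:3])[0]
    return cv2.projectPoints(np.array(P,float).reshape(-1,3),rv,V[:3,3],K(d),np.array(d['D']))[0][:,0]
E
python3 - <<'E'
from h import *
from rig import readout
o=readout.get_obs(); print({k:np.round(v,3) for k,v in o.items()})
for n in('scene','top'):
    d=grab(n); print(n,np.round(w(d,np.zeros(3)),3),d['fx'])
    cv2.imwrite(f'pics/{n}0.png',cv2.resize(d['img'],(800,600)))
E
```

```text
{'t': np.float64(0.0), 'joint_positions': array([-1.267,  0.435,  0.025,  1.574, -0.012,  1.134, -0.075]), 'joint_vel': array([ 0.   ,  0.001,  0.001,  0.   , -0.002,  0.001,  0.   ]), 'effort': array([-2.0000e-03, -6.6783e+01,  9.8400e-01, -3.1447e+01, -6.1000e-02,
        4.2000e-02,  0.0000e+00]), 'ee_pos': array([0.247, 0.574, 0.251]), 'orientation': array([-6.350e-01, -3.077e+00,  2.000e-03]), 'contact_force': array([-0.239, -0.202,  0.647]), 'wrist_torque': array([ 0.045,  0.034, -0.018]), 'grasp_force': np.float64(0.0), 'finger_gap': np.float64(0.092)}
scene [ 0.949 -0.264  0.728] 359.36957726266104
top [0.433 0.02  0.894] 349.2626035471309
```

View pics/top0.png

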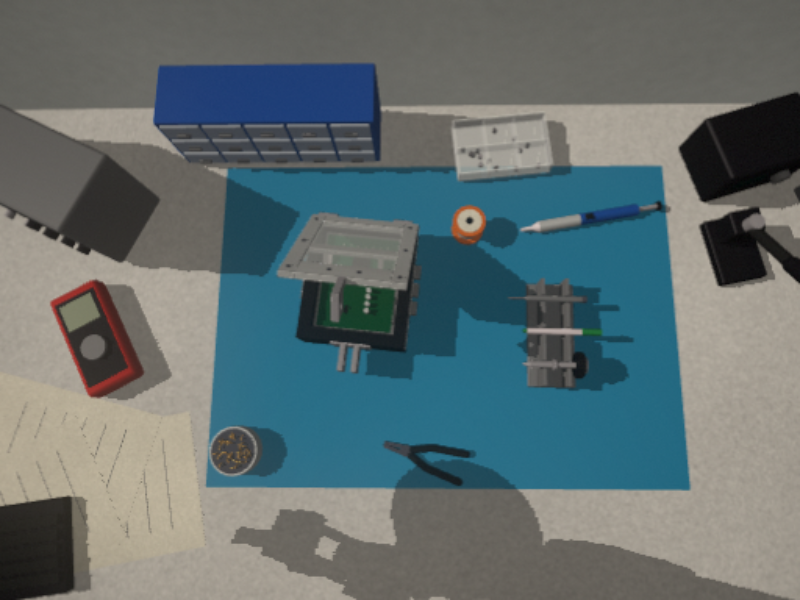

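View pics/scene0.png

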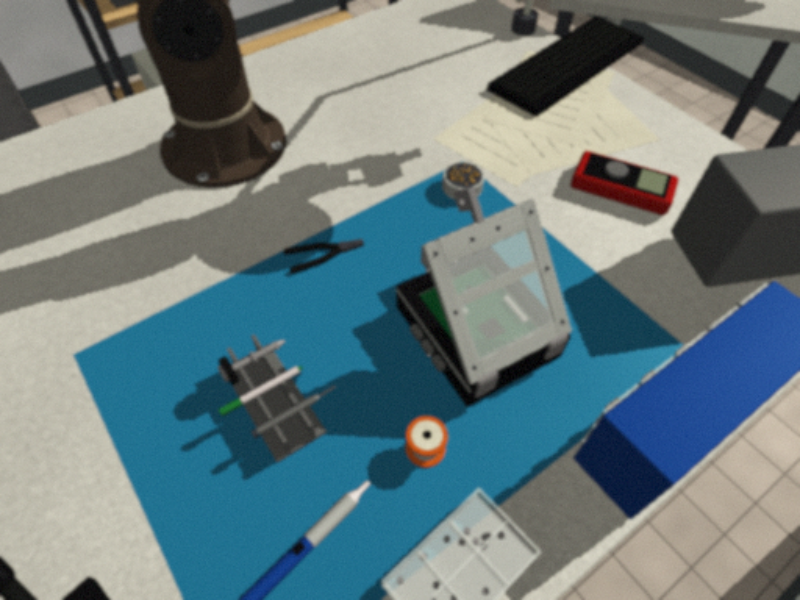

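Run:
```python
from h import *
d=load('top'); I=d['img']
a=cv2.resize(I[130:245,175:275],None,fx=5,fy=5,interpolation=cv2.INTER_CUBIC)
b=cv2.resize(I[170:255,320:380],None,fx=5,fy=5,interpolation=cv2.INTER_CUBIC)
m=np.zeros((575,800,3),np.uint8); m[:,:500]=a; m[:425,500:800]=b
cv2.imwrite('pics/c1.png',m)
s=load('scene')['img']
a=cv2.resize(s[120:265,240:375],None,fx=4,fy=4,interpolation=cv2.INTER_CUBIC)
cv2.imwrite('pics/c2.png',a)
```

```text
(no output)
```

View pics/c1.png

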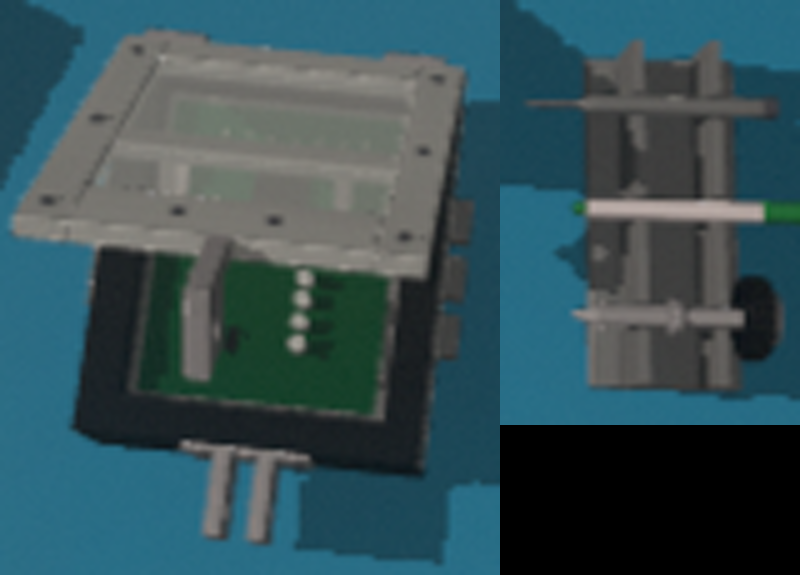

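Run:
```python
from h import *
d=load('top')
A=lambda u,v:(175+u/5-.4,130+v/5-.4); B=lambda u,v:(320+(u-500)/5-.4,170+v/5-.4)
P=lambda n,uv,z:print(n,np.round(uv,1),'atz',np.round(atz(d,*uv,z),4),'depth',np.round(px3(d,round(uv[0]),round(uv[1])),4))
P('cheekL rear',A(222,450),.063);P('cheekL front',A(212,537),.063);P('cheekR rear',A(265,455),.063);P('cheekR front',A(258,543),.063)
P('house FL',A(76,425),.06);P('house FR',A(424,469),.06)
P('house top FLmid',A(110,425),.06)
P('lid FL',A(14,225),.15);P('lid FR',A(425,262),.15)
P('lid mid hole1',A(178,211),.15);P('hole2',A(275,221),.15)
P('holeL',A(47,200),.15);P('holeR',A(404,237),.15)
P('rearL',A(136,48),.07);P('rearR',A(437,78),.07)
P('nose',B(575,313),.045);P('collar',B(675,316),.054);P('neckmid',B(715,318),.05);P('headtop',B(752,318),.065)
P('headnearedge',B(752,360),.045);P('headfaredge',B(757,277),.045)
P('rest FL',B(590,386),.0);P('rest FR',B(738,386),.0);P('shank',B(620,315),.05)
P('flux a',B(620,209),.05);P('flux b',B(720,210),.05)
# board point cloud above z for head
v,u=np.mgrid[215:250,355:385]; 
pts=np.array([px3(d,a,b,0) for a,b in zip(u.ravel(),v.ravel())]); q=pts[(pts[:,2]>.035)&(pts[:,1]<-.2)]
print(np.round(q[q[:,2]>.05],3))
```

```text
cheekL rear [219.  219.6] atz [0.5363 0.1388 0.063 ] depth [0.5353 0.1388 0.0631]
cheekL front [217. 237.] atz [0.4947 0.1425 0.063 ] depth [0.4963 0.1456 0.0418]
cheekR rear [227.6 220.6] atz [0.5339 0.1181 0.063 ] depth [0.533  0.1172 0.0621]
cheekR front [226.2 238.2] atz [0.4919 0.1205 0.063 ] depth [0.4941 0.1239 0.0391]
house FL [189.8 214.6] atz [0.5488 0.2104 0.06  ] depth [0.5503 0.2138 0.0423]
house FR [259.4 223.4] atz [0.5275 0.0419 0.06  ] depth [0.5322 0.0437 0.0273]
house top FLmid [196.6 214.6] atz [0.5488 0.1938 0.06  ] depth [0.5479 0.193  0.0593]
lid FL [177.4 174.6] atz [0.6254 0.221  0.15  ] depth [0.6625 0.2618 0.0022]
lid FR [259.6 182. ] atz [0.6082 0.0394 0.15  ] depth [0.5941 0.0371 0.2097]
lid mid hole1 [210.2 171.8] atz [0.6315 0.1485 0.15  ] depth [0.6173 0.14   0.2017]
hole2 [229.6 173.8] atz [0.6268 0.1055 0.15  ] depth [0.6129 0.0988 0.2017]
holeL [184.  169.6] atz [0.6367 0.2068 0.15  ] depth [0.6213 0.1935 0.2031]
holeR [255.4 177. ] atz [0.6194 0.0487 0.15  ] depth [0.6061 0.0475 0.2031]
rearL [201.8 139.2] atz [0.7367 0.1858 0.07  ] depth [0.7324 0
[... 3169 characters left out ...]
52]
 [ 0.495 -0.22   0.059]
 [ 0.495 -0.221  0.063]
 [ 0.495 -0.224  0.061]
 [ 0.495 -0.227  0.062]
 [ 0.495 -0.229  0.061]
 [ 0.495 -0.232  0.06 ]
 [ 0.496 -0.236  0.053]
 [ 0.493 -0.22   0.052]
 [ 0.493 -0.22   0.058]
 [ 0.493 -0.222  0.062]
 [ 0.493 -0.223  0.064]
 [ 0.493 -0.227  0.06 ]
 [ 0.493 -0.229  0.062]
 [ 0.491 -0.22   0.051]
 [ 0.491 -0.22   0.059]
 [ 0.491 -0.223  0.057]
 [ 0.491 -0.225  0.057]
 [ 0.491 -0.228  0.057]
 [ 0.491 -0.231  0.055]
 [ 0.489 -0.22   0.052]
 [ 0.489 -0.221  0.055]
 [ 0.489 -0.224  0.054]
 [ 0.488 -0.225  0.059]
 [ 0.488 -0.227  0.058]
 [ 0.489 -0.231  0.053]
 [ 0.486 -0.222  0.051]
 [ 0.486 -0.224  0.053]
 [ 0.486 -0.226  0.055]
 [ 0.486 -0.229  0.051]]
```

View pics/c2.png

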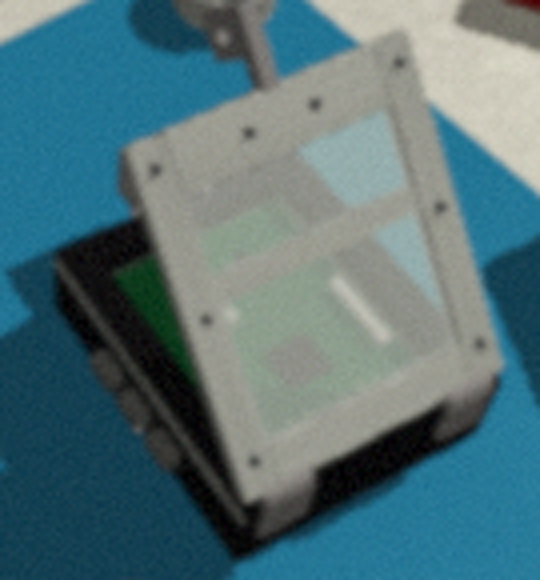

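```bash
cat > jig.py <<'E'
from h import *
def cloud(d,u0,u1,v0,v1):
    v,u=np.mgrid[v0:v1,u0:u1]; z=d['range_z'][v0:v1,u0:u1].ravel()
    uv=np.stack([u.ravel(),v.ravel()],-1).astype(float)
    n=cv2.undistortPoints(uv[:,None],K(d),np.array(d['D']))[:,0]
    pc=np.c_[n,np.ones(len(n))]*z[:,None]; V=np.array(d['view']); return (pc-V[:3,3])@V[:3,:3], uv
if __name__=='__main__':
    d=load('top')
    P,uv=cloud(d,185,265,205,245)
    E=[]
    for c in range(193,258):
        m=(uv[:,0]==c)&(P[:,2]>.054)&(P[:,2]<.066); q=P[m]
        if len(q): E.append([c,*q[np.argmin(q[:,0])]])
    E=np.array(E); m=(E[:,2]>.155)|(E[:,2]<.10); a=np.polyfit(E[m,2],E[m,1],1); r=E[m,1]-np.polyval(a,E[m,2]); k=abs(r)<.002
    a=np.polyfit(E[m,2][k],E[m,1][k],1); print('front edge x=%.4f*y+%.4f'%tuple(a),k.sum(),m.sum())
    q=P[(P[:,2]>.056)&(P[:,2]<.07)&(P[:,0]<.527)&(P[:,1]>.1)&(P[:,1]<.16)]; 
    for lo in (q[:,1]>.131,q[:,1]<=.131):
        s=q[lo]; b=np.polyfit(s[:,0],s[:,1],1); print(len(s),s.min(0).round(4),s.max(0).round(4),s.mean(0).round(4),'dy/dx',b[0])
    # lid plane
    L,uv=cloud(d,185,258,140,180); L=L[(L[:,2]>.08)]
    # front/rear top bars via plane RANSAC
    best=None;rng=np.random.default_rng(0)
    for _ in range(500):
        p=L[rng.choice(len(L),3,False)]; n=np.cross(p[1]-p[0],p[2]-p[0]); n/=np.linalg.norm(n)+1e-12
        i=abs((L-p[0])@n)<.003
        if best is None or i.sum()>best.sum(): best=i
    c=L[best].mean(0); n=np.linalg.svd(L[best]-c)[2][2]; n*=np.sign(n[2]); print('plane',best.sum(),len(L),n.round(4),c.round(4),'angle',np.arccos(n[2]),'yaw',np.arctan2(n[1],n[0]))
E
python3 jig.py
```

```text
front edge x=0.1087*y+0.5254 40 42
48 [0.497  0.1358 0.0589] [0.5259 0.1454 0.0665] [0.5114 0.1408 0.0627] dy/dx -0.09873103331263926
51 [0.4947 0.1145 0.0575] [0.5257 0.124  0.0653] [0.5105 0.1197 0.0623] dy/dx -0.10128924397361763
plane 2548 2652 [ 0.735  -0.0828  0.673 ] [0.658  0.1205 0.1528] angle 0.8324881063796936 yaw -0.11212239274325289
```

```bash
cat > go.py <<'E'
from h import *
import sys
def delta(pos,yaw):
    """target TCP pos (world, m), tool z down, tool y along world y turned by yaw (or half turn). prints tool-frame shift cm & rotation deg"""
    from rig import readout
    o=readout.get_obs(); Rc=R.from_rotvec(o['orientation']); best=None
    for s in(1,-1):
        y=s*np.array([-np.sin(yaw),np.cos(yaw),0]); z=np.array([0,0,-1.]); x=np.cross(y,z)
        r=(Rc.inv()*R.from_matrix(np.c_[x,y,z])).as_rotvec(degrees=True)
        if best is None or np.linalg.norm(r)<np.linalg.norm(best): best=r;bs=s;Rt=R.from_matrix(np.c_[x,y,z])
    dw=np.array(pos)-o['ee_pos']
    print('ee',o['ee_pos'].round(4),'F',o['contact_force'].round(1),'t',round(float(o['t']),2),'gap',round(float(o['finger_gap']),4),'q7',o['joint_positions'][-1].round(2))
    print('rot deg',best.round(2),'sgn',bs,'| shift cm in current axes',(Rc.inv().apply(dw)*100).round(2),'| in turned axes',(Rt.inv().apply(dw)*100).round(2),'tool axes(turned) x,y:',Rt.as_matrix()[:,0].round(3),Rt.as_matrix()[:,1].round(3))
if __name__=='__main__': delta([float(a) for a in sys.argv[1:4]],float(sys.argv[4]))
E
python3 go.py 0.624 0.118 0.30 -0.107
python3 -c "
import numpy as np
for t in [.832,.7,.6,.5,.4,.3,.2,.1,.05,.02,.011,0]:
  x=-.178*np.cos(t)+.005*np.sin(t)+.0095*min(1,t/.2);z=.066+.178*np.sin(t)+.005*np.cos(t)
  print(t,'tool fwd %.1f mm  tcp z %.1f'%(x*1e3,z*1e3+25))"
```

```text
ee [0.2471 0.5736 0.251 ] F [ 0.1 -0.2  0.1] t 0.1 gap 0.092 q7 -0.08
rot deg [-8.000e-02 -1.000e-02 -1.718e+01] sgn 1 | shift cm in current axes [-52.64 -26.93  -4.85] | in turned axes [-42.34 -41.27  -4.9 ] tool axes(turned) x,y: [-0.994  0.107  0.   ] [0.107 0.994 0.   ]
0.832 tool fwd -106.7 mm  tcp z 226.0
0.7 tool fwd -123.4 mm  tcp z 209.5
0.6 tool fwd -134.6 mm  tcp z 195.6
0.5 tool fwd -144.3 mm  tcp z 180.7
0.4 tool fwd -152.5 mm  tcp z 164.9
0.3 tool fwd -159.1 mm  tcp z 148.4
0.2 tool fwd -164.0 mm  tcp z 131.3
0.1 tool fwd -171.9 mm  tcp z 113.7
0.05 tool fwd -175.2 mm  tcp z 104.9
0.02 tool fwd -176.9 mm  tcp z 99.6
0.011 tool fwd -177.4 mm  tcp z 98.0
0 tool fwd -178.0 mm  tcp z 96.0
```

Emit:
play_rows:
  claw: 0
  motion:
    - {"offset":[0,0,-2.4],"rotation":[0,0,-5.72]}
    - {"offset":[0,0,-2.5],"rotation":[0,0,-5.73]}
    - {"offset":[0,0,0],"rotation":[0,0,-5.73]}
    - {"offset":[-2.65,-2.58,0],"rotation":[0,0,0]}
    - {"offset":[-2.65,-2.58,0],"rotation":[0,0,0]}
    - {"offset":[-2.65,-2.58,0],"rotation":[0,0,0]}
    - {"offset":[-2.65,-2.58,0],"rotation":[0,0,0]}
    - {"offset":[-2.65,-2.58,0],"rotation":[0,0,0]}
    - {"offset":[-2.65,-2.58,0],"rotation":[0,0,0]}
    - {"offset":[-2.65,-2.58,0],"rotation":[0,0,0]}
    - {"offset":[-2.65,-2.58,0],"rotation":[0,0,0]}
    - {"offset":[-2.65,-2.58,0],"rotation":[0,0,0]}
    - {"offset":[-2.65,-2.58,0],"rotation":[0,0,0]}
    - {"offset":[-2.65,-2.58,0],"rotation":[0,0,0]}
    - {"offset":[-2.65,-2.58,0],"rotation":[0,0,0]}
    - {"offset":[-2.65,-2.58,0],"rotation":[0,0,0]}
    - {"offset":[-2.65,-2.58,0],"rotation":[0,0,0]}
    - {"offset":[-2.65,-2.58,0],"rotation":[0,0,0]}
    - {"offset":[-2.65,-2.58,0],"rotation":[0,0,0]}

```text
t: 1.68
ee_pos: [0.6255, 0.1167, 0.3004]
orientation: [-0.168, -3.137, 0.0]
contact_force: [-0.3, 1.2, 0.4]
finger_gap: 0.0003
grasp_force: 0.0
```

```bash
python3 go.py 0.6256 0.118 0.235 -0.107
```

```text
ee [0.6255 0.1167 0.3004] F [-0.3  1.2  0.4] t 1.68 gap 0.0003 q7 1.27
rot deg [-0.01 -0.03  0.01] sgn 1 | shift cm in current axes [-0.    0.14  6.54] | in turned axes [0.   0.13 6.54] tool axes(turned) x,y: [-0.994  0.107  0.   ] [0.107 0.994 0.   ]
```

Emit:
play_rows:
  motion:
    - {"offset":[0,0.13,1.6],"rotation":[0,0,0]}
    - {"offset":[0,0,1.6],"rotation":[0,0,0]}
    - {"offset":[0,0,1.6],"rotation":[0,0,0]}
    - {"offset":[0,0,1.7],"rotation":[0,0,0]}
    - {"offset":[0,0,0.4],"rotation":[0,0,0]}
    - {"offset":[0,0,0.4],"rotation":[0,0,0]}
    - {"offset":[0.4,0,0.45],"rotation":[0,0,0]}
    - {"offset":[0.5,0,0.5],"rotation":[0,0,0]}
    - {"offset":[0.5,0,0.5],"rotation":[0,0,0]}

```text
t: 2.43
ee_pos: [0.6115, 0.121, 0.2141]
orientation: [0.168, 3.134, 0.001]
contact_force: [2.2, -1.6, 2.1]
finger_gap: 0.0006
grasp_force: 1.6
```

Emit:
play_rows:
  motion:
    - {"offset":[0.5,0,0.6],"rotation":[0,0,0]}
    - {"offset":[0.45,0,0.6],"rotation":[0,0,0]}
    - {"offset":[0.45,0,0.6],"rotation":[0,0,0]}
    - {"offset":[0.4,0,0.6],"rotation":[0,0,0]}
    - {"offset":[0.4,0,0.6],"rotation":[0,0,0]}
    - {"offset":[0.4,0,0.6],"rotation":[0,0,0]}
    - {"offset":[0.3,0,0.6],"rotation":[0,0,0]}
    - {"offset":[0.3,0,0.6],"rotation":[0,0,0]}
    - {"offset":[0.3,0,0.6],"rotation":[0,0,0]}
    - {"offset":[0.3,0,0.6],"rotation":[0,0,0]}

```text
t: 3.27
ee_pos: [0.5734, 0.1251, 0.1527]
orientation: [0.168, 3.136, 0.0]
contact_force: [2.4, -1.3, 2.0]
finger_gap: 0.0005
grasp_force: 1.3
```

```bash
python3 go.py 0.5726 0.1237 0.1484 -0.107
```

```text
ee [0.5734 0.1251 0.1527] F [ 2.4 -1.3  2. ] t 3.27 gap 0.0005 q7 1.24
rot deg [ 0.01  0.05 -0.01] sgn 1 | shift cm in current axes [ 0.07 -0.15  0.43] | in turned axes [ 0.07 -0.15  0.43] tool axes(turned) x,y: [-0.994  0.107  0.   ] [0.107 0.994 0.   ]
```

Tracking the arc well. Continue down to about θ≈0.04.

Emit:
play_rows:
  motion:
    - {"offset":[0.2,0,0.6],"rotation":[0,0,0]}
    - {"offset":[0.2,0,0.6],"rotation":[0,0,0]}
    - {"offset":[0.2,0,0.6],"rotation":[0,0,0]}
    - {"offset":[0.2,0,0.6],"rotation":[0,0,0]}
    - {"offset":[0.2,0,0.6],"rotation":[0,0,0]}
    - {"offset":[0.2,0,0.6],"rotation":[0,0,0]}
    - {"offset":[0.15,0,0.4],"rotation":[0,0,0]}
    - {"offset":[0.1,0,0.4],"rotation":[0,0,0]}
    - {"offset":[0.1,0,0.3],"rotation":[0,0,0]}
    - {"offset":[0,0,0],"rotation":[0,0,0]}

```text
t: 4.1
ee_pos: [0.557, 0.1268, 0.1055]
orientation: [-0.168, -3.136, 0.001]
contact_force: [-0.5, -0.1, 0.0]
finger_gap: 0.0004
grasp_force: 0.0
```

```bash
python3 go.py 0.555 0.1255 0.098 -0.107
```

```text
ee [0.557  0.1268 0.1055] F [-0.5 -0.1  0. ] t 4.1 gap 0.0004 q7 1.24
rot deg [-0.02 -0.08  0.01] sgn 1 | shift cm in current axes [ 0.19 -0.15  0.75] | in turned axes [ 0.19 -0.15  0.75] tool axes(turned) x,y: [-0.994  0.107  0.   ] [0.107 0.994 0.   ]
```

Emit:
play_rows:
  motion:
    - {"offset":[0.05,0,0.2],"rotation":[0,0,0]}
    - {"offset":[0.05,0,0.2],"rotation":[0,0,0]}
    - {"offset":[0.05,0,0.2],"rotation":[0,0,0]}
    - {"offset":[0,0,0],"rotation":[0,0,0]}

```text
t: 4.43
ee_pos: [0.5563, 0.1269, 0.1]
orientation: [-0.168, -3.137, 0.0]
contact_force: [0.6, -0.6, 0.9]
finger_gap: 0.0008
grasp_force: 0.2
```

Emit:
play_rows:
  motion:
    - {"offset":[0,0,0.1],"rotation":[0,0,0]}
    - {"offset":[0,0,0.1],"rotation":[0,0,0]}
    - {"offset":[0,0,0],"rotation":[0,0,0]}

```text
t: 4.68
ee_pos: [0.5562, 0.1269, 0.0983]
orientation: [-0.168, -3.137, 0.0]
contact_force: [-0.5, -0.2, 3.5]
finger_gap: 0.0006
grasp_force: 1.9
```

Emit:
play_rows:
  motion:
    - {"offset":[0,0,0.1],"rotation":[0,0,0]}
    - {"offset":[0,0,0],"rotation":[0,0,0]}
    - {"offset":[0,0,0],"rotation":[0,0,0]}

```text
t: 4.93
ee_pos: [0.5562, 0.1269, 0.0976]
orientation: [-0.168, -3.137, -0.0]
contact_force: [-1.2, -1.8, 7.0]
finger_gap: 0.0001
grasp_force: 3.4
```

Emit:
play_rows:
  motion:
    - {"offset":[0,0,0.1],"rotation":[0,0,0]}
    - {"offset":[0,0,0],"rotation":[0,0,0]}
    - {"offset":[0,0,0.1],"rotation":[0,0,0]}
    - {"offset":[0,0,0],"rotation":[0,0,0]}

```text
t: 5.27
ee_pos: [0.5562, 0.1269, 0.0961]
orientation: [-0.168, -3.137, -0.0]
contact_force: [-3.6, -1.8, 12.0]
finger_gap: 0.0002
grasp_force: 6.3
```

Emit:
play_rows:
  motion:
    - {"offset":[0,0,0.08],"rotation":[0,0,0]}
    - {"offset":[0,0,0],"rotation":[0,0,0]}
    - {"offset":[0,0,0],"rotation":[0,0,0]}

```text
t: 5.52
ee_pos: [0.5561, 0.1269, 0.0955]
orientation: [-0.168, -3.137, -0.001]
contact_force: [-4.8, -1.4, 15.2]
finger_gap: 0.0
grasp_force: 7.9
```

Emit:
play_rows:
  motion:
    - {"offset":[0,0,-0.15],"rotation":[0,0,0]}
    - {"offset":[0,0,-0.15],"rotation":[0,0,0]}
    - {"offset":[0,0,-0.3],"rotation":[0,0,0]}
    - {"offset":[0,0,-1],"rotation":[0,0,0]}
    - {"offset":[0,0,-2],"rotation":[0,0,0]}
    - {"offset":[0,0,-2],"rotation":[0,0,0]}

```text
t: 6.02
ee_pos: [0.5556, 0.1268, 0.1508]
orientation: [-0.168, -3.135, 0.001]
contact_force: [0.7, 0.3, 0.0]
finger_gap: 0.0005
grasp_force: 0.0
```

```bash
python3 - <<'E'
from jig import *
d=load('top')
P,uv=cloud(d,325,385,180,250)
for c,n in((.506,'pin'),(.558,'flux'),(.61,'screw')):
    m=(P[:,2]>.0475)&(P[:,2]<.06)&(abs(P[:,0]-c)<.007)&(P[:,1]>-.214)&(P[:,1]<-.15); q=P[m]
    a=np.polyfit(q[:,1],q[:,0],1); print(n,m.sum(),a, 'x at -.2255',np.polyval(a,-.2255))
# image-based centreline of the pin (bright ridge)
g=cv2.cvtColor(d['img'],cv2.COLOR_BGR2GRAY).astype(float)
h=P[(P[:,2]>.055)&(P[:,2]<.07)&(abs(P[:,0]-.5057)<.012)]; print('head y',np.percentile(h[:,1],[2,50,98]))
E
python3 go.py 0.5055 -0.228 0.12 -0.02
```

```text
pin 93 [0.00601911 0.5078859 ] x at -.2255 0.506528589019774
flux 83 [0.03376142 0.56449   ] x at -.2255 0.5568767977904295
screw 76 [0.00633221 0.61150629] x at -.2255 0.6100783762313526
head y [-0.23568069 -0.22545788 -0.21927667]
ee [0.5556 0.1268 0.1508] F [0.7 0.3 0. ] t 6.02 gap 0.0005 q7 1.23
rot deg [-0.04 -0.11 -4.98] sgn 1 | shift cm in current axes [  1.19 -35.81   3.12] | in turned axes [  4.3  -35.57   3.08] tool axes(turned) x,y: [-1.    0.02  0.  ] [0.02 1.   0.  ]
```

Emit:
play_rows:
  claw: 30
  motion:
    - {"offset":[0,0,0],"rotation":[0,0,-5]}
    - {"offset":[0.43,-3.56,0],"rotation":[0,0,0]}
    - {"offset":[0.43,-3.56,0],"rotation":[0,0,0]}
    - {"offset":[0.43,-3.56,0],"rotation":[0,0,0]}
    - {"offset":[0.43,-3.56,0],"rotation":[0,0,0]}
    - {"offset":[0.43,-3.56,0],"rotation":[0,0,0]}
    - {"offset":[0.42,-3.56,0],"rotation":[0,0,0]}
    - {"offset":[0.42,-3.56,0],"rotation":[0,0,0]}
    - {"offset":[0.42,-3.55,0],"rotation":[0,0,0]}
    - {"offset":[0.42,-3.55,0],"rotation":[0,0,0]}
    - {"offset":[0.42,-3.55,0],"rotation":[0,0,0]}
    - {"offset":[0,0,1.5],"rotation":[0,0,0]}
    - {"offset":[0,0,1.5],"rotation":[0,0,0]}
    - {"offset":[0,0,0],"rotation":[0,0,0]}

```text
t: 7.18
ee_pos: [0.5051, -0.228, 0.1186]
orientation: [-0.033, -3.138, -0.002]
contact_force: [-0.1, 1.3, -0.0]
finger_gap: 0.0279
grasp_force: 0.0
```

```bash
python3 go.py 0.506 -0.228 0.078 -0.017
python3 - <<'E'
from jig import *
d=grab('top'); s=grab('scene'); I=s['img']
e=np.array([[.506,-.228,.045],[.509,-.1395,.045]]); c=proj(s,e); print(c)
u,v=c.mean(0).astype(int)
x0,y0=max(u-50,0),v-45
a=cv2.resize(I[y0:y0+90,x0:x0+100],None,fx=4,fy=4,interpolation=cv2.INTER_CUBIC)
J=d['img'][125:245,175:275]; b=cv2.resize(J,None,fx=4,fy=4,interpolation=cv2.INTER_CUBIC)
m=np.zeros((480,800,3),np.uint8); m[:360,:400]=a; m[:,400:]=b; cv2.imwrite('pics/c3.png',m); print(x0,y0)
# jig with lid down
P,uv=cloud(d,185,265,125,230); L=P[(P[:,2]>.066)&(P[:,2]<.08)&(P[:,1]>.03)&(P[:,1]<.21)]
n=np.linalg.svd(L-L.mean(0))[2][2]; n*=np.sign(n[2]); print('lid',len(L),n.round(4),L[:,2].mean())
r=cv2.minAreaRect((L[:,:2]*1000).astype(np.float32)); print('rect',r)
P,uv=cloud(d,185,265,205,245); q=P[(P[:,2]>.056)&(P[:,2]<.07)&(P[:,0]<.527)&(P[:,1]>.1)&(P[:,1]<.16)]
for lo,hi in((.1,.125),(.125,.135),(.135,.16)):
    t=q[(q[:,1]>lo)&(q[:,1]<=hi)]
    if len(t): print(len(t),t.min(0).round(4),t.max(0).round(4),t.mean(0).round(4))
E
```

```text
ee [ 0.5051 -0.228   0.1186] F [-0.1  1.3 -0. ] t 7.18 gap 0.0279 q7 1.99
rot deg [ 0.07 -0.2  -0.24] sgn 1 | shift cm in current axes [-0.1  -0.01  4.06] | in turned axes [-0.09 -0.    4.06] tool axes(turned) x,y: [-1.     0.017  0.   ] [0.017 1.    0.   ]
[[144.78290428 238.14043752]
 [181.52803566 218.85054468]]
113 183
lid 5490 [ 1.000e-02 -9.000e-04  9.999e-01] 0.07048024735868713
rect ((626.4877319335938, 118.2339859008789), (170.4521942138672, 229.50497436523438), 83.76476287841797)
52 [0.4945 0.1148 0.0571] [0.5261 0.1247 0.0659] [0.5111 0.12   0.0624]
9 [0.4946 0.1254 0.0565] [0.5108 0.1333 0.0692] [0.5018 0.1276 0.0627]
44 [0.4952 0.1359 0.0566] [0.5259 0.1453 0.0657] [0.5114 0.1411 0.0626]
```

View pics/c3.png

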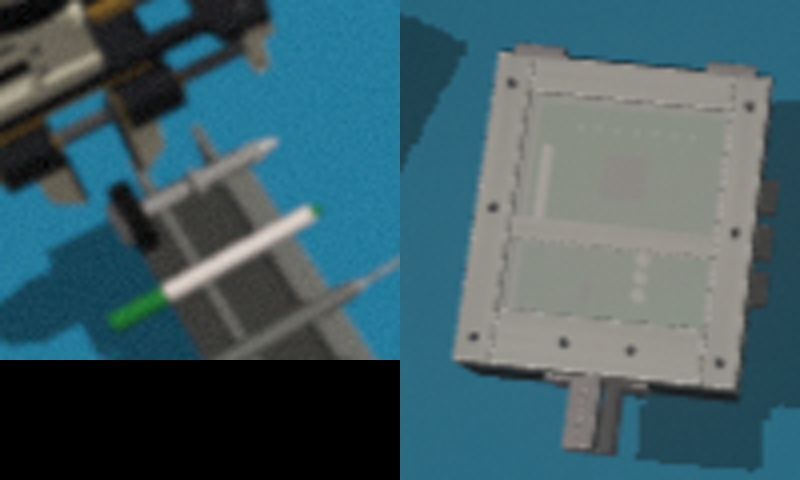

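Run:
```python
from h import *
d=load('top'); A=lambda u,v,z=.0725:atz(d,175+(u-400)/4-.375,125+v/4-.375,z)[:2]
FL,FR,RL,RR=A(473,337),A(720,362),A(512,83,.071),A(750,106,.071)
print(FL,FR,RL,RR, np.linalg.norm(FL-FR),np.linalg.norm(FL-RL))
for a,b in((FL,FR),(RL,RR)): v=a-b; print('yaw y',-np.arctan2(v[0],v[1]))
for a,b in((FL,RL),(FR,RR)): v=b-a; print('yaw x',np.arctan2(v[1],v[0]))
cl,cr=A(455,360),A(738,387); print('corners',cl,cr,-np.arctan2(*(cl-cr)),(cl+cr)/2)
f=(FL+FR)/2; r=(RL+RR)/2; x=(r-f)/np.linalg.norm(r-f); c=(cl+cr)/2
print('screw mid',f,r,'x',x,'hasp from lid front (30mm ahead):',c-.030*x, 'line thru screws at that',f-x*((f-c)@x+.030))
```

```text
[0.56088123 0.20067795] [0.54580012 0.05294751] [0.72021805 0.18295929] [0.7047132  0.03550773] 0.14849822378420138 0.16031897423754488
yaw y -0.10173286743346643
yaw y -0.10476715870716272
yaw x -0.11074755384849887
yaw x -0.10930670899673707
corners [0.54702784 0.21091202] [0.53090363 0.04221422] -0.09529099781347741 [0.53896573 0.12656312]
screw mid [0.55334067 0.12681273] [0.71246562 0.10923351] x [ 0.99395301 -0.10980628] hasp from lid front (30mm ahead): [0.50914714 0.12985731] line thru screws at that [0.50934771 0.13167282]
```

Emit:
play_rows:
  motion:
    - {"offset":[-0.09,0,1],"rotation":[0,0,0]}
    - {"offset":[0,0,1],"rotation":[0,0,0]}
    - {"offset":[0,0,0.7],"rotation":[0,0,0]}
    - {"offset":[0,0,0.7],"rotation":[0,0,0]}
    - {"offset":[0,0,0.5],"rotation":[0,0,0]}
    - {"offset":[0,0,0],"rotation":[0,0,0]}
    - {"offset":[0,0,0],"rotation":[0,0,0]}

```text
t: 7.87
ee_pos: [0.5075, -0.2278, 0.0811]
orientation: [-0.031, -3.141, -0.0]
contact_force: [0.3, 0.4, 0.1]
finger_gap: 0.0276
grasp_force: 0.0
```

Emit:
play_rows:
  motion:
    - {"offset":[0.1,0,0.25],"rotation":[0,0,0]}
    - {"offset":[0,0,0],"rotation":[0,0,0]}

```text
t: 8.03
ee_pos: [0.5066, -0.2279, 0.0789]
orientation: [0.031, 3.141, -0.0]
contact_force: [-0.3, 0.0, -0.7]
finger_gap: 0.0278
grasp_force: 0.0
```

Emit:
play_rows:
  claw: 0
  motion:
    - {"offset":[0,0,0],"rotation":[0,0,0]}
    - {"offset":[0,0,0],"rotation":[0,0,0]}
    - {"offset":[0,0,0],"rotation":[0,0,0]}
    - {"offset":[0,0,0],"rotation":[0,0,0]}
    - {"offset":[0,0,0],"rotation":[0,0,0]}
    - {"offset":[0,0,0],"rotation":[0,0,0]}

```text
t: 8.53
ee_pos: [0.5068, -0.2279, 0.079]
orientation: [0.031, 3.141, -0.0]
contact_force: [-1.1, 0.1, -0.0]
finger_gap: 0.0116
grasp_force: 30.0
```

Emit:
play_rows:
  motion:
    - {"offset":[0,0,-0.5],"rotation":[0,0,0]}
    - {"offset":[0,0,-1],"rotation":[0,0,0]}
    - {"offset":[0,0,-1.5],"rotation":[0,0,0]}
    - {"offset":[0,0,-1.5],"rotation":[0,0,0]}
    - {"offset":[0,0,-1.5],"rotation":[0,0,0]}
    - {"offset":[0,0,-1],"rotation":[0,0,0]}
    - {"offset":[0,0,0],"rotation":[0,0,2.6]}
    - {"offset":[0,0,0],"rotation":[0,0,2.6]}

```text
t: 9.2
ee_pos: [0.5071, -0.2281, 0.1503]
orientation: [0.177, 3.135, -0.0]
contact_force: [-0.1, 0.1, -1.0]
finger_gap: 0.0113
grasp_force: 30.0
```

```bash
python3 go.py 0.4967 0.0162 0.15 -0.107
```

```text
ee [ 0.5071 -0.2281  0.1503] F [-0.1  0.1 -1. ] t 9.2 gap 0.0113 q7 1.9
rot deg [-0.01  0.11 -0.31] sgn 1 | shift cm in current axes [3.780e+00 2.416e+01 2.000e-02] | in turned axes [ 3.65 24.18  0.03] tool axes(turned) x,y: [-0.994  0.107  0.   ] [0.107 0.994 0.   ]
```

Emit:
play_rows:
  motion:
    - {"offset":[0,0,0],"rotation":[0,0,-0.3]}
    - {"offset":[0.46,3.02,0],"rotation":[0,0,0]}
    - {"offset":[0.46,3.02,0],"rotation":[0,0,0]}
    - {"offset":[0.46,3.02,0],"rotation":[0,0,0]}
    - {"offset":[0.46,3.02,0],"rotation":[0,0,0]}
    - {"offset":[0.46,3.02,0],"rotation":[0,0,0]}
    - {"offset":[0.45,3.02,0],"rotation":[0,0,0]}
    - {"offset":[0.45,3.02,0],"rotation":[0,0,0]}
    - {"offset":[0.45,3.02,0],"rotation":[0,0,0]}
    - {"offset":[0,0,2],"rotation":[0,0,0]}
    - {"offset":[0,0,2],"rotation":[0,0,0]}
    - {"offset":[0,0,1.5],"rotation":[0,0,0]}
    - {"offset":[0,0,1],"rotation":[0,0,0]}
    - {"offset":[0,0,0],"rotation":[0,0,0]}

```text
t: 10.37
ee_pos: [0.4946, 0.0161, 0.0823]
orientation: [-0.163, -3.134, 0.001]
contact_force: [-0.4, 0.5, -1.3]
finger_gap: 0.0118
grasp_force: 30.0
```

```bash
python3 go.py 0.4967 0.0162 0.08 -0.107
python3 - <<'E'
from jig import *
d=grab('top'); s=grab('scene')
h=np.array([.4967,.0162,.046]); y=np.array([.1068,.9943,0])
for n,D in(('top',d),('scene',s)):
    c=proj(D,[h+y*.036,h+y*.086,h+y*.115]); print(n,c.round(1))
    u,v=c[1].astype(int); x0,y0=u-40,v-40
    a=cv2.resize(D['img'][y0:y0+80,x0:x0+80],None,fx=5,fy=5,interpolation=cv2.INTER_CUBIC); print(n,x0,y0)
    globals()[n]=a
cv2.imwrite('pics/c4.png',np.hstack([top,scene]))
E
```

```text
ee [0.4946 0.0161 0.0823] F [-0.4  0.5 -1.3] t 10.37 gap 0.0118 q7 1.43
rot deg [-0.05 -0.18  0.17] sgn 1 | shift cm in current axes [-0.21  0.03  0.23] | in turned axes [-0.21  0.03  0.23] tool axes(turned) x,y: [-0.994  0.107  0.   ] [0.107 0.994 0.   ]
top [[255.3 235.1]
 [234.9 232.9]
 [223.1 231.6]]
top 194 192
scene [[249.  177.4]
 [266.6 169.6]
 [276.6 165.2]]
scene 226 129
```

View pics/c4.png

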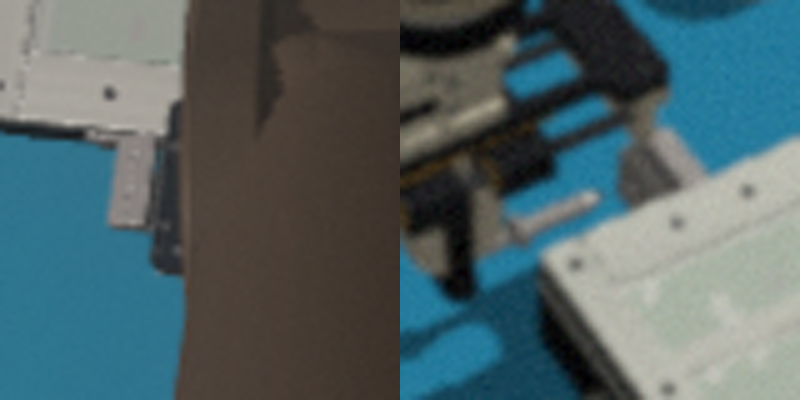

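```bash
cat > shank.py <<'E'
from jig import *
from rig import readout
if 1:
    s=load('scene'); o=readout.get_obs(); Rm=R.from_rotvec(o['orientation']).as_matrix(); t=o['ee_pos']
    P,uv=cloud(s,226,306,129,209); T=(P-t)@Rm   # tool frame
    m=(T[:,1]>.042)&(T[:,1]<.088)&(abs(T[:,0])<.012)&(T[:,2]>.015)&(T[:,2]<.05); q=T[m]
    print(m.sum(),'tool frame range y',q[:,1].min(),q[:,1].max())
    for lo in np.arange(.042,.088,.006):
        k=q[(q[:,1]>=lo)&(q[:,1]<lo+.006)]
        if len(k): print(lo.round(3),len(k),(k.mean(0)*1e3).round(1), (k[:,2].min()*1e3).round(1))
    ph=np.array([[0,y,.034] for y in(.038,.07,.086)])@Rm.T+t; print('expected px collar, mid, nose',proj(s,ph).round(1))
    C=P[(P[:,0]>.49)&(P[:,0]<.53)&(P[:,1]>.1)&(P[:,1]<.155)&(P[:,2]>.058)]
    print('cheek/tongue top cloud scene',len(C),C.min(0).round(4),C.max(0).round(4),C.mean(0).round(4))
E
python3 shank.py
```

```text
60 tool frame range y 0.0434719943862167 0.08559855262458126
0.042 8 [ 0.2 45.2 29.9] 27.1
0.048 10 [ 0.7 51.1 30.2] 27.5
0.054 9 [ 0.  57.  30.6] 28.1
0.06 9 [ 0.  62.6 30.2] 26.4
0.066 10 [ 0.3 68.9 30.8] 28.6
0.072 8 [ 0.1 74.8 30.2] 28.1
0.078 4 [ 0.1 80.6 31.8] 30.1
0.084 2 [ 3.3 85.4 34. ] 33.1
expected px collar, mid, nose [[249.4 175.8]
 [260.8 170.8]
 [266.4 168.3]]
cheek/tongue top cloud scene 184 [0.4917 0.1001 0.0589] [0.5297 0.1473 0.1701] [0.512  0.1208 0.0962]
```

Run:
```python
from jig import *
s=load('scene'); P,uv=cloud(s,240,350,110,230)
# lid screws / lid edges as seen by scene, in jig frame of top estimate
h=np.array([.509,.1305,.046]); a=-.107; X=np.array([np.cos(a),np.sin(a),0]);Y=np.array([-np.sin(a),np.cos(a),0])
J=np.c_[(P-h)@X,(P-h)@Y,P[:,2]]
C=J[(J[:,0]>-.03)&(J[:,0]<.025)&(abs(J[:,1])<.03)&(J[:,2]>.055)&(J[:,2]<.075)]
print(len(C)); 
for lo in np.arange(-.02,.02,.004):
    k=C[(C[:,1]>=lo)&(C[:,1]<lo+.004)]
    if len(k): print((lo*1e3).round(0),len(k),(k.min(0)*1e3).round(1),(k.max(0)*1e3).round(1))
L=J[(J[:,2]>.066)&(J[:,2]<.08)&(J[:,0]>.025)&(J[:,0]<.25)]
print('lid',L.min(0),L.max(0))
for lo in np.arange(-.08,.08,.02):
    k=L[(L[:,1]>=lo)&(L[:,1]<lo+.02)]; print('front edge',lo.round(2),np.percentile(k[:,0],1).round(4) if len(k) else None)
d=load('top'); P,uv=cloud(d,185,230,120,245)
J=np.c_[(P-h)@X,(P-h)@Y,P[:,2]]; L=J[(J[:,2]>.066)&(J[:,2]<.08)&(J[:,0]>.025)&(J[:,0]<.25)]
for lo in np.arange(-.0,.08,.02):
    k=L[(L[:,1]>=lo)&(L[:,1]<lo+.02)]; print('top: front edge',lo.round(2),np.percentile(k[:,0],1).round(4) if len(k) else None)
```

```text
129
-16.0 27 [-14.6 -14.1  55.8] [ 20.5 -12.4  66. ]
-12.0 20 [-15.2 -11.8  61.9] [20.3 -8.3 67.3]
-8.0 18 [-13.5  -7.9  62. ] [20.4 -4.1 73.6]
-4.0 30 [-8.1 -3.9 61.5] [23.2 -0.4 74.8]
0.0 9 [-5.4  0.4 73.4] [23.6  3.2 74.9]
4.0 4 [-8.2  4.1 73.3] [18.1  5.1 74.8]
8.0 6 [-12.7  10.7  63.9] [17.5 12.  65.7]
12.0 15 [-15.2  12.7  62.3] [22.9 15.7 67. ]
lid [ 0.02571038 -0.08473007  0.06613209] [0.22437049 0.08685597 0.07684126]
front edge -0.08 0.0317
front edge -0.06 0.0313
front edge -0.04 0.0317
front edge -0.02 0.0306
front edge 0.0 0.0302
front edge 0.02 0.0313
front edge 0.04 0.0313
front edge 0.06 0.0307
top: front edge -0.0 0.0296
top: front edge 0.02 0.0312
top: front edge 0.04 0.0313
top: front edge 0.06 0.0308
```

Emit:
play_rows:
  motion:
    - {"offset":[-0.3,0,0.23],"rotation":[0,-0.18,0.17]}
    - {"offset":[0,0.5,0],"rotation":[0,0,0]}
    - {"offset":[0,0.3,0],"rotation":[0,0,0]}
    - {"offset":[0,0,0],"rotation":[0,0,0]}

```text
t: 10.8
ee_pos: [0.5001, 0.025, 0.0821]
orientation: [0.168, 3.133, 0.001]
contact_force: [-1.5, 0.3, -1.3]
finger_gap: 0.0115
grasp_force: 30.0
```

```bash
python3 go.py 0.4977 0.0161 0.08 -0.107
python3 - <<'E'
from jig import *
s=grab('scene'); exec(open('shank.py').read().split("s=load('scene');")[0].split('if 1')[0])
a=cv2.resize(s['img'][135:205,225:315],None,fx=8,fy=8,interpolation=cv2.INTER_CUBIC); cv2.imwrite('pics/c5.png',a)
E
python3 shank.py
```

```text
ee [0.5001 0.025  0.0821] F [-1.5  0.3 -1.3] t 10.8 gap 0.0115 q7 1.41
rot deg [ 0.05  0.23 -0.01] sgn 1 | shift cm in current axes [ 0.14 -0.91  0.21] | in turned axes [ 0.14 -0.91  0.21] tool axes(turned) x,y: [-0.994  0.107  0.   ] [0.107 0.994 0.   ]
62 tool frame range y 0.04202503303657337 0.08481592860334358
0.042 9 [-0.7 44.8 28.6] 26.6
0.048 10 [-1.  50.8 29.4] 24.9
0.054 9 [-0.8 56.9 29.4] 25.9
0.06 9 [-0.3 63.2 30.7] 28.2
0.066 9 [-0.4 68.8 29.6] 25.0
0.072 10 [ 0.3 74.8 30.4] 28.4
0.078 4 [-0.8 80.5 30.4] 28.4
0.084 2 [ 1.4 84.7 31.2] 30.4
expected px collar, mid, nose [[253.3 175.8]
 [264.6 170.9]
 [270.2 168.4]]
cheek/tongue top cloud scene 245 [0.4905 0.1    0.0583] [0.5295 0.1452 0.1691] [0.5122 0.1177 0.1133]
```

View pics/c5.png

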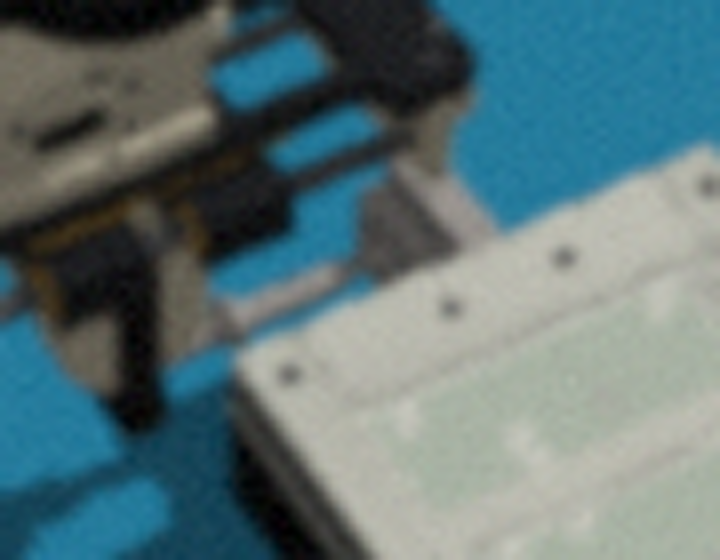

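Emit:
play_rows:
  motion:
    - {"offset":[0,0,0],"rotation":[0,0,0]}
    - {"offset":[0,0,0],"rotation":[0,0,0]}

```text
t: 11.02
ee_pos: [0.4997, 0.0239, 0.0818]
orientation: [0.17, 3.134, -0.0]
contact_force: [-0.7, 0.8, -1.0]
finger_gap: 0.0115
grasp_force: 30.0
```

```bash
python3 go.py 0.4982 0.0249 0.08 -0.107
```

```text
ee [0.4997 0.0239 0.0818] F [-0.7  0.8 -1. ] t 11.02 gap 0.0115 q7 1.41
rot deg [ 0.    0.19 -0.07] sgn 1 | shift cm in current axes [0.16 0.09 0.18] | in turned axes [0.16 0.09 0.18] tool axes(turned) x,y: [-0.994  0.107  0.   ] [0.107 0.994 0.   ]
```

Emit:
play_rows:
  motion:
    - {"offset":[0.08,0,0.17],"rotation":[0,0.15,0]}
    - {"offset":[0,0.2,0],"rotation":[0,0,0]}
    - {"offset":[0,0.2,0],"rotation":[0,0,0]}
    - {"offset":[0,0.2,0],"rotation":[0,0,0]}
    - {"offset":[0,0.2,0],"rotation":[0,0,0]}
    - {"offset":[0,0.2,0],"rotation":[0,0,0]}
    - {"offset":[0,0,0],"rotation":[0,0,0]}

```text
t: 11.6
ee_pos: [0.5, 0.0345, 0.0799]
orientation: [0.169, 3.136, 0.0]
contact_force: [-0.4, 0.2, -1.5]
finger_gap: 0.0117
grasp_force: 30.0
```

Emit:
play_rows:
  motion:
    - {"offset":[0,0.15,0],"rotation":[0,0,0]}
    - {"offset":[0,0.15,0],"rotation":[0,0,0]}
    - {"offset":[0,0.15,0],"rotation":[0,0,0]}
    - {"offset":[0,0,0],"rotation":[0,0,0]}

```text
t: 11.93
ee_pos: [0.5005, 0.0388, 0.0799]
orientation: [0.169, 3.136, 0.0]
contact_force: [-0.4, 0.5, -1.5]
finger_gap: 0.0115
grasp_force: 30.0
```

Emit:
play_rows:
  motion:
    - {"offset":[0,0.15,0],"rotation":[0,0,0]}
    - {"offset":[0,0.15,0],"rotation":[0,0,0]}
    - {"offset":[0,0,0],"rotation":[0,0,0]}

```text
t: 12.18
ee_pos: [0.5006, 0.0416, 0.0799]
orientation: [0.17, 3.137, 0.0]
contact_force: [-1.2, 0.6, -1.1]
finger_gap: 0.0115
grasp_force: 30.0
```

Emit:
play_rows:
  motion:
    - {"offset":[0,0.15,0],"rotation":[0,0,0]}
    - {"offset":[0,0.15,0],"rotation":[0,0,0]}
    - {"offset":[0,0,0],"rotation":[0,0,0]}

```text
t: 12.43
ee_pos: [0.5009, 0.0447, 0.0799]
orientation: [0.169, 3.137, 0.0]
contact_force: [-0.6, 0.9, -1.2]
finger_gap: 0.012
grasp_force: 30.0
```

Emit:
play_rows:
  motion:
    - {"offset":[0,0.12,0],"rotation":[0,0,0]}
    - {"offset":[0,0.12,0],"rotation":[0,0,0]}
    - {"offset":[0,0,0],"rotation":[0,0,0]}

```text
t: 12.68
ee_pos: [0.5012, 0.047, 0.0799]
orientation: [0.169, 3.137, 0.0]
contact_force: [-1.5, 0.2, -1.4]
finger_gap: 0.0116
grasp_force: 30.0
```

Emit:
play_rows:
  motion:
    - {"offset":[0,0.12,0],"rotation":[0,0,0]}
    - {"offset":[0,0.12,0],"rotation":[0,0,0]}
    - {"offset":[0,0.12,0],"rotation":[0,0,0]}
    - {"offset":[0,0,0],"rotation":[0,0,0]}

```text
t: 13.02
ee_pos: [0.5016, 0.05, 0.0799]
orientation: [0.17, 3.137, -0.001]
contact_force: [-1.7, -2.7, 1.8]
finger_gap: 0.0115
grasp_force: 30.1
```

Emit:
play_rows:
  motion:
    - {"offset":[0,0.1,0],"rotation":[0,0,0]}
    - {"offset":[0,0.1,0],"rotation":[0,0,0]}
    - {"offset":[0,0.1,0],"rotation":[0,0,0]}
    - {"offset":[0,0,0],"rotation":[0,0,0]}

```text
t: 13.35
ee_pos: [0.5017, 0.0526, 0.0799]
orientation: [-0.171, -3.137, 0.001]
contact_force: [-3.0, -3.1, 1.7]
finger_gap: 0.0116
grasp_force: 30.2
```

Emit:
play_rows:
  motion:
    - {"offset":[0,0.12,0],"rotation":[0,0,0]}
    - {"offset":[0,0.12,0],"rotation":[0,0,0]}
    - {"offset":[0,0.12,0],"rotation":[0,0,0]}
    - {"offset":[0,0,0],"rotation":[0,0,0]}

```text
t: 13.68
ee_pos: [0.5021, 0.0561, 0.0799]
orientation: [-0.171, -3.137, 0.001]
contact_force: [-2.1, -6.5, 2.8]
finger_gap: 0.0118
grasp_force: 30.2
```

Emit:
play_rows:
  motion:
    - {"offset":[0,0.12,0],"rotation":[0,0,0]}
    - {"offset":[0,0.12,0],"rotation":[0,0,0]}
    - {"offset":[0,0.12,0],"rotation":[0,0,0]}
    - {"offset":[0,0,0],"rotation":[0,0,0]}

```text
t: 14.02
ee_pos: [0.5024, 0.0596, 0.0799]
orientation: [-0.171, -3.137, 0.002]
contact_force: [-3.2, -5.9, 2.6]
finger_gap: 0.0116
grasp_force: 30.2
```

Emit:
play_rows:
  motion:
    - {"offset":[0.02,0.12,0],"rotation":[0,0,0]}
    - {"offset":[0,0.12,0],"rotation":[0,0,0]}
    - {"offset":[0,0.12,0],"rotation":[0,0,0]}
    - {"offset":[0,0,0],"rotation":[0,0,0]}

```text
t: 14.35
ee_pos: [0.5027, 0.0632, 0.08]
orientation: [0.171, 3.137, -0.002]
contact_force: [-2.2, -5.3, 2.8]
finger_gap: 0.012
grasp_force: 30.2
```

Emit:
play_rows:
  motion:
    - {"offset":[0,0.12,0],"rotation":[0,0,0]}
    - {"offset":[0,0.12,0],"rotation":[0,0,0]}
    - {"offset":[0,0.12,0],"rotation":[0,0,0]}
    - {"offset":[0,0.12,0],"rotation":[0,0,0]}
    - {"offset":[0,0,0],"rotation":[0,0,0]}

```text
t: 14.77
ee_pos: [0.5032, 0.0679, 0.08]
orientation: [-0.171, -3.137, 0.002]
contact_force: [-3.1, -6.0, 3.8]
finger_gap: 0.0118
grasp_force: 30.1
```

Emit:
play_rows:
  motion:
    - {"offset":[0,0.12,0],"rotation":[0,0,0]}
    - {"offset":[0,0.12,0],"rotation":[0,0,0]}
    - {"offset":[0,0.12,0],"rotation":[0,0,0]}
    - {"offset":[0,0.12,0],"rotation":[0,0,0]}
    - {"offset":[0,0,0],"rotation":[0,0,0]}

```text
t: 15.18
ee_pos: [0.5037, 0.0727, 0.08]
orientation: [-0.171, -3.137, 0.002]
contact_force: [-2.9, -5.8, 4.7]
finger_gap: 0.0112
grasp_force: 30.1
```

Emit:
play_rows:
  motion:
    - {"offset":[0,0.08,0],"rotation":[0,0,0]}
    - {"offset":[0,0.08,0],"rotation":[0,0,0]}
    - {"offset":[0,0.08,0],"rotation":[0,0,0]}
    - {"offset":[0,0,0],"rotation":[0,0,0]}

```text
t: 15.52
ee_pos: [0.5039, 0.075, 0.08]
orientation: [-0.171, -3.137, 0.002]
contact_force: [-3.4, -6.3, 4.7]
finger_gap: 0.0119
grasp_force: 30.1
```

Emit:
play_rows:
  motion:
    - {"offset":[0,0.07,0],"rotation":[0,0,0]}
    - {"offset":[0,0.07,0],"rotation":[0,0,0]}
    - {"offset":[0,0,0],"rotation":[0,0,0]}

```text
t: 15.77
ee_pos: [0.5041, 0.0764, 0.08]
orientation: [-0.171, -3.137, 0.002]
contact_force: [-3.7, -6.8, 4.5]
finger_gap: 0.0117
grasp_force: 30.1
```

Emit:
play_rows:
  motion:
    - {"offset":[0,0.06,0],"rotation":[0,0,0]}
    - {"offset":[0,0,0],"rotation":[0,0,0]}
    - {"offset":[0,0,0],"rotation":[0,0,0]}

```text
t: 16.02
ee_pos: [0.5041, 0.0769, 0.08]
orientation: [-0.171, -3.137, 0.002]
contact_force: [-3.7, -6.5, 5.0]
finger_gap: 0.0117
grasp_force: 30.1
```

Emit:
play_rows:
  motion:
    - {"offset":[0,0.06,0],"rotation":[0,0,0]}
    - {"offset":[0,0.06,0],"rotation":[0,0,0]}
    - {"offset":[0,0,0],"rotation":[0,0,0]}

```text
t: 16.27
ee_pos: [0.5042, 0.0772, 0.08]
orientation: [-0.172, -3.136, 0.003]
contact_force: [-3.4, -9.6, 6.6]
finger_gap: 0.0116
grasp_force: 30.2
```

Emit:
play_rows:
  motion:
    - {"offset":[0,0.08,0],"rotation":[0,0,0]}
    - {"offset":[0,0,0],"rotation":[0,0,0]}
    - {"offset":[0,0,0],"rotation":[0,0,0]}

```text
t: 16.52
ee_pos: [0.5042, 0.0772, 0.08]
orientation: [-0.173, -3.136, 0.004]
contact_force: [-3.8, -11.4, 7.2]
finger_gap: 0.0115
grasp_force: 30.2
```

Emit:
play_rows:
  claw: 30
  motion:
    - {"offset":[0,0,0],"rotation":[0,0,0]}
    - {"offset":[0,-0.1,-0.05],"rotation":[0,0,0]}
    - {"offset":[0,-0.1,-0.05],"rotation":[0,0,0]}
    - {"offset":[0,0,0],"rotation":[0,0,0]}
    - {"offset":[0,0,0],"rotation":[0,0,0]}

```text
t: 16.93
ee_pos: [0.505, 0.0787, 0.0811]
orientation: [0.169, 3.135, 0.001]
contact_force: [0.1, -0.9, -0.4]
finger_gap: 0.0271
grasp_force: 0.0
```

Emit:
play_rows:
  motion:
    - {"offset":[0,-0.15,0],"rotation":[0,0,0]}
    - {"offset":[0,-0.05,-0.2],"rotation":[0,0,0]}
    - {"offset":[0,0,-0.5],"rotation":[0,0,0]}
    - {"offset":[0,0,-1.5],"rotation":[0,0,0]}
    - {"offset":[0,0,-3],"rotation":[0,0,0]}
    - {"offset":[0,0,-3],"rotation":[0,0,0]}
    - {"offset":[0,0,-3],"rotation":[0,0,0]}
    - {"offset":[0,-3.5,0],"rotation":[0,0,0]}
    - {"offset":[0,-3.5,0],"rotation":[0,0,0]}
    - {"offset":[0,-3.5,0],"rotation":[0,0,0]}
    - {"offset":[0,-3.5,0],"rotation":[0,0,0]}
    - {"offset":[0,-3.5,0],"rotation":[0,0,0]}
    - {"offset":[0,-3.5,0],"rotation":[0,0,0]}
    - {"offset":[0,-3.5,0],"rotation":[0,0,0]}
    - {"offset":[0,0,0],"rotation":[0,0,0]}
    - {"offset":[0,0,0],"rotation":[0,0,0]}

```text
t: 18.27
ee_pos: [0.4773, -0.1699, 0.1934]
orientation: [0.177, 3.135, -0.001]
contact_force: [0.3, -0.3, 0.9]
finger_gap: 0.0273
grasp_force: 0.0
```

Run:
```python
from jig import *
d=grab('top'); s=grab('scene')
a=cv2.resize(d['img'][195:255,200:275],None,fx=5,fy=5,interpolation=cv2.INTER_CUBIC)
b=cv2.resize(s['img'][140:200,225:300],None,fx=5,fy=5,interpolation=cv2.INTER_CUBIC)
cv2.imwrite('pics/c6.png',np.hstack([a,b]))
h=np.array([.509,.1305,.046]); an=-.107; X=np.array([np.cos(an),np.sin(an),0]);Y=np.array([-np.sin(an),np.cos(an),0])
P,uv=cloud(d,200,275,195,255); J=np.c_[(P-h)@X,(P-h)@Y,P[:,2]]*1e3
m=(abs(J[:,0])<6)&(J[:,1]<60)&(J[:,1]>-75)&(J[:,2]>40); q=J[m]
for lo in range(-75,60,3):
    k=q[(q[:,1]>=lo)&(q[:,1]<lo+3)]
    if len(k): print(lo,len(k),k.mean(0).round(1),k[:,2].max().round(1))
```

```text
-66 5 [  0.1 -64.2  58.9] 60.8
-63 7 [ -1.3 -61.3  59.7] 65.6
-60 7 [ -0.7 -58.5  65.4] 67.0
-57 7 [  2.  -55.5  65.3] 68.1
-54 5 [  0.6 -52.6  65.8] 66.8
-51 5 [  0.4 -50.2  65.8] 68.1
-48 4 [  0.2 -46.6  49.4] 51.1
-45 6 [ -1.  -43.6  50.5] 52.8
-42 6 [  0.2 -40.1  49.9] 51.8
-39 4 [ -0.8 -37.   49.2] 50.0
-36 4 [ -1.2 -34.6  49.7] 51.3
-33 6 [ -2.3 -31.5  49.7] 51.4
-30 6 [  0.5 -28.4  50.8] 52.4
-27 5 [  1.  -25.1  49.7] 51.4
-24 4 [ -0.  -22.3  49.6] 52.4
-21 7 [ -1.2 -19.3  53.3] 57.6
-18 6 [  0.5 -16.2  54. ] 56.8
-15 7 [ -0.4 -13.7  60.2] 63.7
-12 8 [ -0.1 -10.3  62.3] 65.3
-9 6 [ 1.2 -7.4 62.5] 63.7
-6 9 [-0.6 -4.1 68.7] 73.6
-3 6 [-0.  -1.3 73. ] 74.9
0 6 [ 0.   1.4 73.5] 75.6
3 6 [-0.1  4.  72.2] 72.9
6 5 [-0.8  7.6 62.6] 63.4
9 5 [-1.1  9.9 62.9] 64.3
12 6 [ 0.2 13.  62.4] 63.0
15 3 [ 1.5 16.5 53.7] 60.5
18 5 [-0.9 19.2 49.6] 51.4
21 6 [-1.  22.2 51.4] 54.3
24 4 [ 0.9 25.8 48.5] 50.2
27 2 [-0.5 29.5 47.1] 48.1
```

View pics/c6.png

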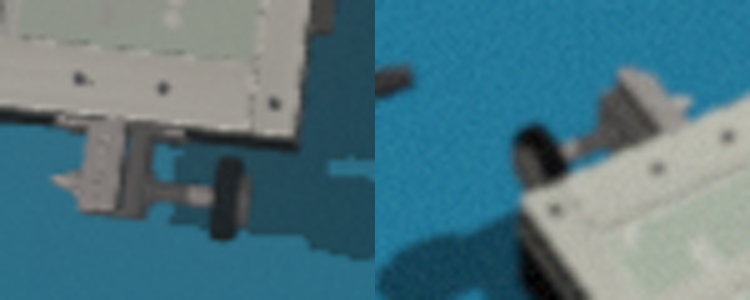

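```bash
python3 -c "
from rig import order; print(order.sign_off())"
```

```text
the job is handed in; nothing more can be done
None
```

The lid is shut and the pin is in the hasp: the last pictures show its collar against the near cheek, its nose out the far side and its button out. I handed the job in at about 18 s; no verdict came back.

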